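# Bolt the tool chest shut

### The arm

A 6-joint arm with a two-finger parallel gripper is mounted at the origin on the work surface. World frame = base frame: x ahead of the robot, y to its left, z up, the work surface at z = 0. Lengths are in m, angles in rad, forces in N, time in s.
With the tool pointing down it reaches from about 0.375 to 0.975 m from the base axis. Payload 3.8 kg.
Tool frame: the origin (TCP) lies at the very end of the fingers, on their centre line; the grasp point (between the pads) lies 19 mm behind it; z points along the fingers, y is the line along which they close (so a half turn about z gives the same grasp; the last joint's range is limited). The gripper opens to 88 mm and grips with 3 to 60 N. Pads are 18 mm wide; open, the fingers measure 123 mm over their backs; the gripper's body (75 mm by 187 mm) begins 45 mm behind the grasp point.
Start: joints at [-1.294, 0.264, 1.604, -0, 1.274, -0.037], TCP at [0.208, -0.642, 0.209] pointing down, gripper open.
Joint ranges: [-2.63, 2.63], [-0.94, 2.18], [0.31, 2.57], [-1.31, 4.45], [0, 2.66], [-2.55, 2.55]. Speed limits (rad/s): [2.57, 2.57, 3.14, 3.14, 3.14, 3.14].

### API

Orientations are given as [roll, pitch, yaw] about the fixed x, y, z axes, in that order (R = Rz(yaw) Ry(pitch) Rx(roll)).
In Python, from workcell import manip, camera, calibration, spotter gives the robot as it stands.
- The arm moves only by the shell command python3 -m creep 'ROWS' [FORCE]. ROWS is JSON, a list of rows, each an object with "delta_pos": the shift along the tool's x, y, z in units of 40 mm (1.0 is 40 mm), a list of three; "turn": the turn, a rotation vector about the tool's x, y, z in units of 6 degrees (1.0 is 6 degrees), a list of three; "gripper": the gripper's target within -1 to 1 (fully open at 1, half-way at 0, shut at -1). In form: [{"delta_pos": [x, y, z], "turn": [rx, ry, rz], "gripper": gripper}, ...]. A call has exactly 5 rows; each row shifts and turns the commanded pose from where the row before left it, along the tool's axes as they then stand; what a row does not reach is not made up. A row lasts 1/10 s, in which the tool goes at most 50 mm and 8.59 degrees, less where a joint would pass 70% of its speed; a pose out of reach is approached as far as the arm can. A call is refused whole if a number of a shift passes 1 or a number of a turn 1, either way. A call with a gripper value outside its range is refused whole. The fingers move at their own pace and stop on an object; FORCE is the grip in N (left out, the last holds). Time passes only in rows, so rows that do not move let the fingers close, or fill a call up. It gives the time, the measured TCP pose, the force, the opening and the grip force at its end, in the units of the state.
- manip.observe(): the state, without advancing time (a new reading comes with each control period).
- camera(name): name is "scene" or "top"; returns the picture (384x512x3 uint8, red, green, blue); there is no depth.
- calibration(name): a dict with "intrinsics" (3x3 intrinsics, pixels), "R" (3x3) and "t" (3): a world point X has camera coordinates R X + t. Camera axes: x right, y down, z forward; pixel columns grow to the right and rows downward; lengths in m; the calibration is good to about 2 mm. A picture is of the moment at which its call begins. calibration takes no time and is no camera call.
- manip.finish_job(): hands the job in; it is judged then, once.
Trained networks look in the newest picture that a camera, given by its name, has taken for a name from the list of things; names that differ only in an ending like _2 or _b are one class to them, and where a whole thing is asked for, a point or a joint stands for the part that bears it (a point fixed in the world has none). Each returns a list of dicts, best first, with "conf" (0 to 1); they miss things now and then, are a little off and sometimes report something else, mostly with a low value. They report only what shows in the picture. A call takes as long as a camera call.
- spotter.spot_in(camera, label): "pixel" ([column, row] in pixels, amid what is visible of it).
- spotter.pinpoint(camera, label): "pixel" ([column, row] in pixels: a listed point, or the origin of a listed thing).
The state is a dict: "time_s": time; "joints": joint angles; "joint_velocities": joint speeds; "joint_torque": joint torques, N m; "position": TCP position; "orientation": TCP orientation; "ft_force": force on the tool from outside, world axes, zero at the start; "torque": the same for the moment, N m; "finger_gap": finger opening in m; "grasp_force": force on a finger pad.
Only numpy, scipy, OpenCV 4.12 (cv2) and the standard library are available. Lean on these libraries where they do the work, as an engineer would, in place of code of your own. Each camera call takes 0.05 s, during which the arm holds its last target. There are 200 camera calls.

### The job

The lid of the wooden tool chest is closed but not yet bolted. With the fingertips, push the knob of the barrel bolt on top of the chest along its slot until the bolt is fully home in the keeper, then push the knob over sideways and down into the notch as far as it goes, so that the bolt is locked. Keep the lid shut, and leave the chisel, the plane, the mallet and the glue bottle where they are.

Things in the scene. Friction and masses are not known exactly. Their poses are not given: they have to be found in the camera images.
- chest: Brown wooden tool chest on the bench, 340 (its x) x 420 (its y) x 150 mm high, fixed. Origin: centre of its underside; its flat top is at z = 150 mm in its own frame. The 80 mm of the top next to its -x edge is a fixed rail that carries the keeper; the rest is the hinged lid, which carries the bolt along the chest's x axis, at y = 0.
- barrel (a point): Centre of the dark steel barrel lying on the lid, at (0, 0, 166) mm in the chest's frame, on the line of the bolt, which runs along the chest's x axis. Barrel 160 mm long, 28 mm thick, highest point z = 180 mm; its base plate is 172 x 50 x 3 mm. The axes are those of the chest.
- corner (a point): Corner of the barrel's L-shaped slot, at (-25, 0, 179) mm in the chest's frame. The slot runs straight along the top of the barrel from x = +35 mm (knob with the bolt drawn) to this corner (bolt home), then turns into a notch round the barrel to the chest's -y side. Its edges keep the knob roughly upright until within 4 mm of the corner; turned down in the notch, it cannot slide back.
- keeper (a point): Middle of the opening of the steel keeper (staple) on the fixed rail that the bolt enters, at (-125, 0, 166) mm in the chest's frame. The keeper is 22 mm long and reaches 180.5 mm above the bench.
- knob_ball (a point): Centre of the brass ball, 18 mm in diameter, on the bolt's knob. The ball stands on a 7 mm steel stem, its centre 40 mm from the bolt's line: straight above it while the knob is upright (z = 206 mm in the chest's frame), and 40 mm to the chest's -y side of it, at z = 166 mm, when the knob is fully down.
- bolt (a joint): Slide of the bolt along the chest's -x direction: 0 drawn back, 0.060 m fully home through the keeper. It starts between 0 and 0.012. Friction about 2 N; it stays where it is left.
- knob (a joint): Turn of the knob about the bolt's line: 0 upright, 1.57 rad lying level to the chest's -y side, at the bottom of the notch. It starts between 0 and 0.06. Stiff by friction of about 0.03 N m; it stays where it is left.
- lid (a joint): Hinge of the chest's lid at its +x edge: 0 closed, grows as it opens.
- chisel_mid (a point): Middle of a chisel, 245 mm long, 29 mm thick, with a pale wooden handle, lying loose on top of the chest to one side of the bolt.
- plane_mid (a point): Middle of a dark iron block plane with a red cap, 160 x 50 mm and 56 mm high, standing loose on top of the chest to the other side of the bolt (these two may change sides).
- mallet_mid (a point): Middle of a wooden mallet, 350 mm long, its head 140 x 90 x 65 mm, lying loose on the bench beyond the chest's +y end.
- glue_mid (a point): Middle of a white glue bottle, 60 mm in diameter and 170 mm tall, standing loose on the bench beyond the chest's -y end.

How it is judged:
On the way, in this order (a step that is already met when the one before it is completed fails the run):
1. the bolt is pushed home into the keeper (value of joint bolt above 0.05 m), for 0.05 s.
2. the knob is turned down into the notch (value of joint knob above 1.35 rad and value of joint bolt above 0.05 m), for 0.2 s.
At the end, for the whole second after the job is handed in: The bolt is at least 50 mm out (through the keeper), its knob is turned down at least 1.35 rad into the notch, both at rest, the lid is shut, and the chisel, plane, mallet and bottle are within 20 mm of where they were (all of step 2 and value of joint lid below 0.02 rad and velocity of joint bolt between -0.005 and 0.005 m/s and velocity of joint knob between -0.05 and 0.05 rad/s and distance of each of chisel_mid, plane_mid, mallet_mid, glue_mid from where it was at the start of the episode below 0.02 m); the robot touches nothing.
It fails at once if the lid was lifted (value of joint lid above 0.03 rad).
It fails at once if a bystanding tool or the bottle was moved by more than 20 mm (distance of any of chisel_mid, plane_mid, mallet_mid, glue_mid from where it was at the start of the episode above 0.02 m).
It also fails if it takes over 51 s, if anything falls off the work surface, if the arm or the gripper's body presses on something with over 40 N, if the wrist force passes 120 N, or if a joint passes its speed limit or range.

## Working session

There is one attempt and no reset: what is moved stays moved. The work goes in short steps, Python scripts to look and compute and a shell command to move; the robot and the scene stay as the last step left them, time stands still between calls to the robot, and variables do not carry over. Pictures are saved under pics/ and viewed, at most 10 in all, crops included, and the job is handed in when it is done.

```bash
mkdir -p pics
cat > h.py <<'E'
import numpy as np, cv2
from workcell import manip, camera, calibration, spotter
from scipy.optimize import least_squares
def save(n,f): 
    im=camera(n); cv2.imwrite(f,im[:,:,::-1]); return im
def proj(n,X):
    c=calibration(n); p=np.array(c["R"])@X+np.array(c["t"]); p=np.array(c["intrinsics"])@p; return p[:2]/p[2]
def onplane(n,px,z):
    c=calibration(n);R=np.array(c["R"]);t=np.array(c["t"])
    d=R.T@np.linalg.inv(np.array(c["intrinsics"]))@[px[0],px[1],1]; o=-R.T@t
    return o+d*(z-o[2])/d[2]
E
python3 - <<'E'
from h import *
a=save("scene","pics/s0.png");b=save("top","pics/t0.png")
cv2.imwrite("pics/both.png",cv2.resize(np.vstack([a,b])[:,:,::-1],(400,600)))
Z=dict(chest=0,barrel=.166,corner=.179,keeper=.166,knob_ball=.206,chisel_mid=.165,plane_mid=.178,mallet_mid=.033,glue_mid=.085)
for l,z in Z.items():
    for n in("scene","top"):
        r=spotter.pinpoint(n,l)[:2]
        for q in r: print(l,n,np.round(q["pixel"],1),round(q["conf"],2),np.round(onplane(n,q["pixel"],z),3))
print(manip.observe())
E
```

```text
chest top [224.4 215.8] 0.72 [0.511 0.108 0.   ]
barrel scene [269.1 176.3] 0.64 [0.495 0.102 0.166]
barrel top [219.8 210.3] 0.63 [0.504 0.11  0.166]
corner scene [270.5 167.9] 0.64 [0.476 0.111 0.179]
corner top [221.1 219.4] 0.87 [0.482 0.106 0.179]
keeper scene [253.5 151.8] 0.98 [0.372 0.089 0.166]
keeper top [229.1 263.8] 0.78 [0.385 0.088 0.166]
knob_ball scene [217.5 193.8] 0.71 [ 0.585 -0.051  0.206]
knob_ball scene [276.2 172.2] 0.56 [0.533 0.11  0.206]
knob_ball top [220.7 195.4] 0.56 [0.531 0.106 0.206]
chisel_mid scene [324.7 167.2] 0.76 [0.488 0.263 0.165]
chisel_mid scene [277.5 171.9] 0.73 [0.48  0.13  0.165]
chisel_mid top [146.5 219. ] 0.72 [0.484 0.274 0.165]
plane_mid scene [216. 193.] 0.89 [ 0.547 -0.05   0.178]
plane_mid top [289.8 197.8] 0.6 [ 0.531 -0.047  0.178]
mallet_mid scene [351.2 174.4] 0.76 [0.376 0.409 0.033]
mallet_mid top [226.  215.4] 0.67 [0.508 0.102 0.033]
mallet_mid top [104.3 256. ] 0.61 [0.404 0.407 0.033]
glue_mid scene [158.6 205.6] 0.77 [ 0.452 -0.198  0.085]
glue_mid scene [267.1 170.7] 0.25 [0.364 0.133 0.085]
glue_mid top [343.5 227.1] 0.93 [ 0.475 -0.187  0.085]
{'time_s': 1.0, 'joints': array([-1.29389726e+00,  2.63904087e-01,  1.60399490e+00,  1.12380236e-05,
        1.27370478e+00, -3.69279790e-02]), 'joint_velocities': array([ 0.00078292,  0.00023307,  0.00092936,  0.00101782, -0.00077911,
        0.00147244]), 'joint_torque': array([ 1.55069509e-03, -5.02065146e+01, -3.57271206e+01,  7.28625362e-02,
        1.83525402e-02, -3.52330687e-06]), 'position': array([ 0.20835605, -0.64203334,  0.20850572]), 'orientation': array([-3.14158194e+00, -1.11486455e-05,  3.13823753e-01]), 'ft_force': array([ 0.17874355, -0.56329636, -0.57469279]), 'torque': array([ 0.04524884, -0.00248367,  0.03818752]), 'grasp_force': 0.0, 'finger_gap': 0.08818061953906742}
```

View pics/t0.png

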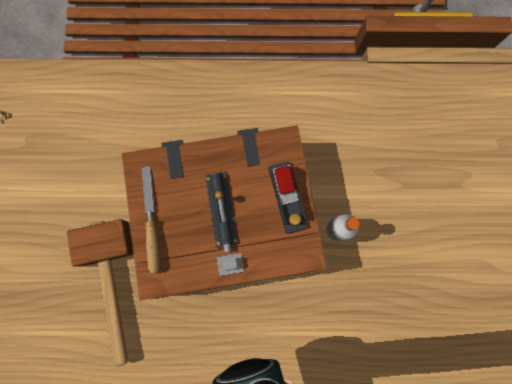

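View pics/s0.png

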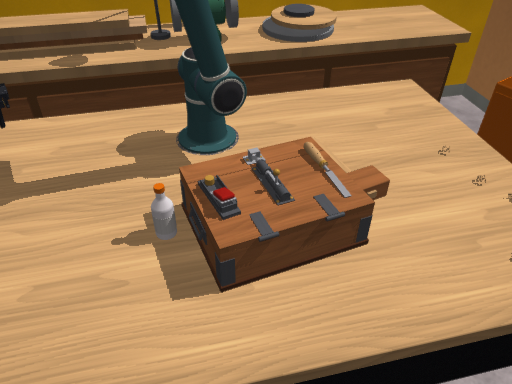

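Top view: the bolt is at about (220,210), with the knob at (219,196) and the keeper at (230,264). The plane is at (289,198), the chisel at (150,220) and the glue bottle at (344,227). These points match each other: chest yaw is about 0.15 and the barrel is near (0.503, 0.108). I'll lift, turn and close the fingers first.

```bash
python3 -m creep '[{"delta_pos":[0,0,-1],"turn":[0,0,0.8],"gripper":-1},{"delta_pos":[0,0,-1],"turn":[0,0,0.8],"gripper":-1},{"delta_pos":[0,0,-1],"turn":[0,0,0],"gripper":-1},{"delta_pos":[0.5,-0.8,0],"turn":[0,0,0],"gripper":-1},{"delta_pos":[0.5,-0.8,0],"turn":[0,0,0],"gripper":-1}]' 20
python3 - <<'E'
from h import *
im=camera("top"); x0,y0=120,120
cv2.imwrite("pics/c1.png",cv2.resize(im[120:305,115:335,::-1],None,fx=3.2,fy=3.2,interpolation=cv2.INTER_CUBIC))
E
```

```text
time_s: 1.5
position: [0.2389, -0.5737, 0.3309]
orientation: [3.138, -0.001, 0.144]
ft_force: [0.2, -0.1, -0.4]
finger_gap: 0.0501
grasp_force: 0.0
```

View pics/c1.png

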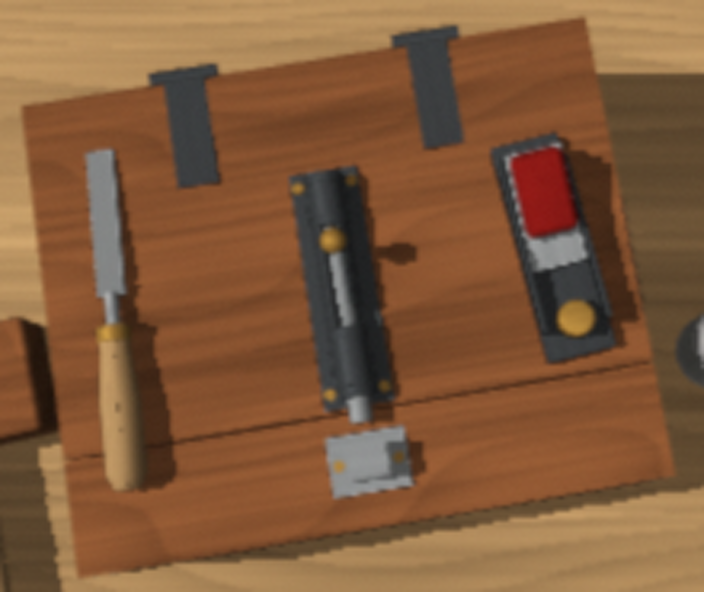

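The crop shows the chest top corners at (22,106), (585,18), (673,474) and (78,576), with the brass ball at (332,239). I'll fit the chest pose to those points.

Run:
```python
from h import *
P=[((22,106),(.17,.21,.15)),((585,18),(.17,-.21,.15)),((673,474),(-.17,-.21,.15)),((78,576),(-.17,.21,.15)),((291,178),(.086,.025,.153)),((357,168),(.086,-.025,.153)),((397,402),(-.086,-.025,.153)),((329,411),(-.086,.025,.153))]
px=lambda q:np.array([115+(q[0]+.5)/3.2-.5,120+(q[1]+.5)/3.2-.5])
def W(v,X): c,s=np.cos(v[2]),np.sin(v[2]); return np.array([v[0]+c*X[0]-s*X[1],v[1]+s*X[0]+c*X[1],X[2]])
f=lambda v:np.concatenate([proj("top",W(v,X))-px(q) for q,X in P])
r=least_squares(f,[.5,.108,.15],loss="soft_l1"); v=r.x
print(v.round(4),f(v).round(1))
b=onplane("top",px((332,239)),.206);print("ball",b, "chest",W([0,0,-v[2]],b-np.array([v[0],v[1],0])))
print("pre",W(v,(.075,0,.3)),"corner",W(v,(-.025,0,.2)))
```

```text
[0.5079 0.1069 0.1686] [ 0.   0.1  0.5 -0.3  1.1  0.8  0.1  0.8 -0.5 -0.7  0.2 -1.  -0.3 -0.4
 -1.1  0.5]
ball [0.53335953 0.11098769 0.206     ] chest [ 2.57564301e-02 -1.96202539e-04  2.06000000e-01]
pre [0.5818717  0.11944561 0.3       ] corner [0.48329009 0.10266272 0.2       ]
```

```bash
R='' ; python3 -m creep '[{"delta_pos":[0.6,-1,0],"turn":[0,0,0],"gripper":-1},{"delta_pos":[0.6,-1,0],"turn":[0,0,0],"gripper":-1},{"delta_pos":[0.6,-1,0],"turn":[0,0,0],"gripper":-1},{"delta_pos":[0.6,-1,0],"turn":[0,0,0],"gripper":-1},{"delta_pos":[0.6,-1,0],"turn":[0,0,0],"gripper":-1}]'
```

```text
time_s: 2.05
position: [0.3285, -0.3559, 0.3286]
orientation: [3.141, -0.0, 0.146]
ft_force: [0.1, 0.5, 0.7]
finger_gap: 0.0061
grasp_force: 0.0
```

```bash
python3 -m creep '[{"delta_pos":[0.75,-0.95,0],"turn":[0,0,-0.22],"gripper":-1},{"delta_pos":[0.75,-0.95,0],"turn":[0,0,0],"gripper":-1},{"delta_pos":[0.75,-0.95,0],"turn":[0,0,0],"gripper":-1},{"delta_pos":[0.75,-0.95,0],"turn":[0,0,0],"gripper":-1},{"delta_pos":[0.75,-0.95,0],"turn":[0,0,0],"gripper":-1}]'
python3 -m creep '[{"delta_pos":[0.75,-0.95,0],"turn":[0,0,0],"gripper":-1},{"delta_pos":[0.75,-0.95,0],"turn":[0,0,0],"gripper":-1},{"delta_pos":[0.75,-0.95,0],"turn":[0,0,0],"gripper":-1},{"delta_pos":[0.75,-0.95,0],"turn":[0,0,0],"gripper":-1},{"delta_pos":[0,0,0],"turn":[0,0,0],"gripper":-1}]'
cat > w.py <<'E'
from h import *
import sys
v=[.5079,.1069,.1686];s=manip.observe();p=s["position"];c,n=np.cos(v[2]),np.sin(v[2]);d=p[:2]-v[:2]
print("tcp in chest mm",np.round(1e3*np.array([c*d[0]+n*d[1],-n*d[0]+c*d[1],p[2]]),1),"rpy",np.round(s["orientation"],3),"F",np.round(s["ft_force"],1),s["time_s"])
E
python3 w.py
```

```text
time_s: 2.55
position: [0.4455, -0.1437, 0.3288]
orientation: [3.141, -0.001, 0.169]
ft_force: [0.8, -0.6, -0.5]
finger_gap: 0.0006
grasp_force: 0.0
time_s: 3.05
position: [0.5393, 0.0294, 0.3279]
orientation: [-3.139, -0.0, 0.175]
ft_force: [-0.6, -1.0, 0.2]
finger_gap: 0.0001
grasp_force: 0.0
tcp in chest mm [ 17.9 -81.7 327.9] rpy [-3.139 -0.     0.175] F [-0.6 -1.   0.2] 3.05
```

```bash
python3 -m creep '[{"delta_pos":[0.45,-0.7,0],"turn":[0,0,0],"gripper":-1},{"delta_pos":[0.45,-0.7,0],"turn":[0,0,0],"gripper":-1},{"delta_pos":[0.4,-0.64,0],"turn":[0,0,0],"gripper":-1},{"delta_pos":[0,0,0.5],"turn":[0,0,0],"gripper":-1},{"delta_pos":[0,0,0.5],"turn":[0,0,0],"gripper":-1}]'
python3 w.py
```

```text
time_s: 3.55
position: [0.5758, 0.114, 0.2887]
orientation: [3.141, -0.001, 0.171]
ft_force: [-0.5, -0.2, -1.0]
finger_gap: 0.0002
grasp_force: 0.0
tcp in chest mm [ 68.1  -4.4 288.7] rpy [ 3.141e+00 -1.000e-03  1.710e-01] F [-0.5 -0.2 -1. ] 3.55
```

```bash
python3 -m creep '[{"delta_pos":[0.05,-0.1,0.6],"turn":[0,0,0],"gripper":-1},{"delta_pos":[0,0,0.6],"turn":[0,0,0],"gripper":-1},{"delta_pos":[0,0,0.6],"turn":[0,0,0],"gripper":-1},{"delta_pos":[0,0,0.5],"turn":[0,0,0],"gripper":-1},{"delta_pos":[0,0,0],"turn":[0,0,0],"gripper":-1}]'
python3 w.py
python3 - <<'E'
from h import *
im=camera("top")
cv2.imwrite("pics/c2.png",cv2.resize(im[120:305,115:335,::-1],None,fx=3.2,fy=3.2,interpolation=cv2.INTER_CUBIC))
im=camera("scene")
cv2.imwrite("pics/c3.png",cv2.resize(im[90:270,170:390,::-1],None,fx=3.2,fy=3.2,interpolation=cv2.INTER_CUBIC))
E
```

```text
time_s: 4.05
position: [0.5738, 0.1167, 0.1928]
orientation: [3.141, 0.007, 0.169]
ft_force: [0.3, 0.3, -0.8]
finger_gap: 0.0003
grasp_force: 0.0
tcp in chest mm [ 66.6  -1.4 192.8] rpy [3.141 0.007 0.169] F [ 0.3  0.3 -0.8] 4.05
```

View pics/c3.png

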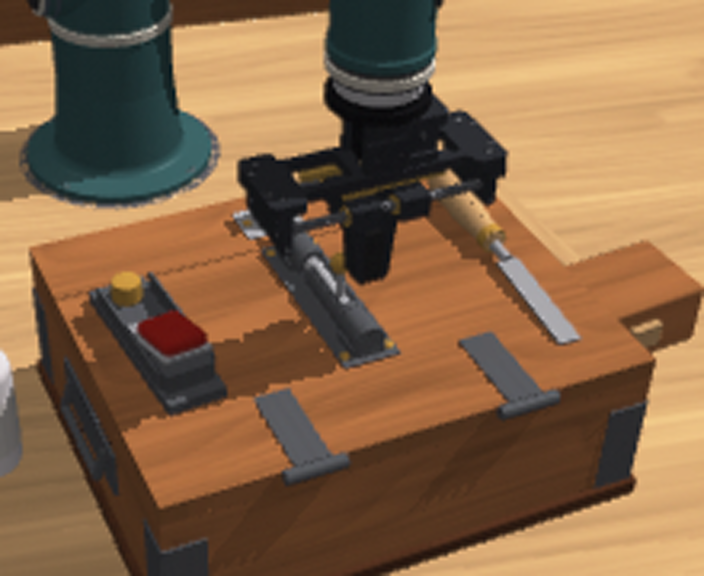

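Run:
```python
from h import *
c,n=np.cos(.1686),np.sin(.1686)
W=lambda X:np.array([.5079+c*X[0]-n*X[1],.1069+n*X[0]+c*X[1],X[2]])
f=lambda p:(np.array(p)-[170,90])*3.2
for k,X in dict(ball=(.0258,0,.206),tip=(.0666,-.0014,.193),platefront=(.086,-.025,.153),chestfl=(.17,-.21,.15),chestfr=(.17,.21,.15)).items(): print(k,f(proj("scene",W(X))).round())
for k,X in dict(ball=(.0258,0,.206),tip=(.0666,-.0014,.193)).items(): print(k,((proj("top",W(X))-[115,120])*3.2).round())
```

```text
ball [342. 263.]
tip [362. 306.]
platefront [343. 367.]
chestfl [157. 509.]
chestfr [655. 359.]
ball [331. 238.]
tip [325. 183.]
```

View pics/c2.png

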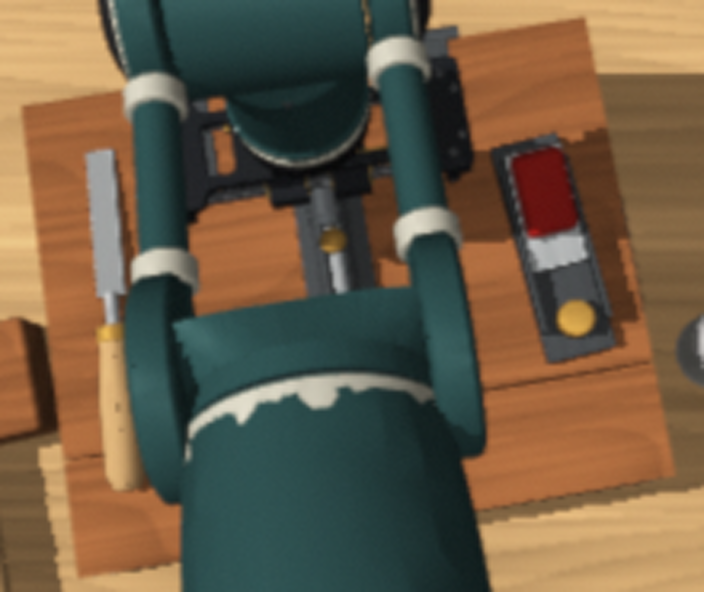

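```bash
python3 - <<'E'
from h import *
im=camera("scene")
cv2.imwrite("pics/c4.png",cv2.resize(im[145:205,250:320,::-1],None,fx=10,fy=10,interpolation=cv2.INTER_NEAREST))
E
python3 w.py
```

```text
tcp in chest mm [ 70.   -1.1 197.7] rpy [ 3.141e+00 -1.000e-03  1.690e-01] F [-0.5 -0.3  0.2] 4.2
```

View pics/c4.png

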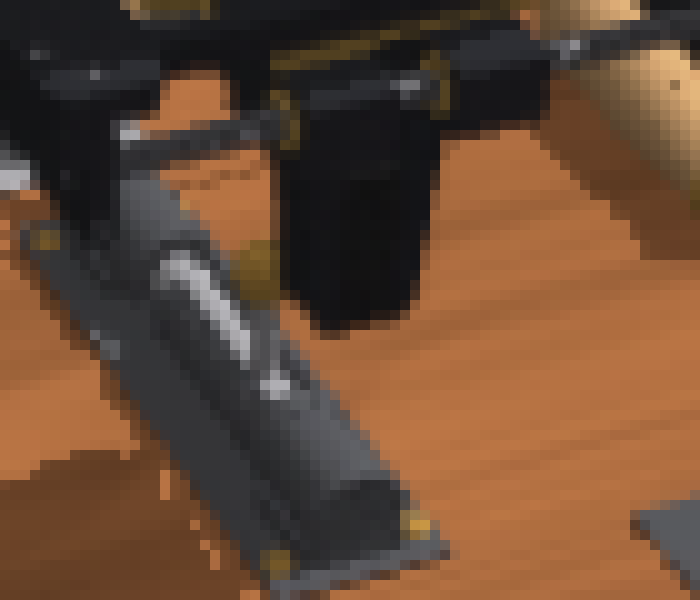

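```bash
python3 - <<'E'
from h import *
im=camera("top")
cv2.imwrite("pics/c5.png",cv2.resize(im[150:205,180:255,::-1].astype(np.float32)**.7*5.2,None,fx=10,fy=10,interpolation=cv2.INTER_NEAREST).clip(0,255))
c,n=np.cos(.1686),np.sin(.1686)
W=lambda X:np.array([.5079+c*X[0]-n*X[1],.1069+n*X[0]+c*X[1],X[2]])
for X in [(.07,0,.1977),(.061,.015,.198),(.061,-.015,.198),(.0258,0,.206)]:print(((proj("top",W(X))-[180,150])*10).round(),((proj("scene",W(X))-[250,145])*10).round())
E
python3 w.py
```

```text
[355. 255.] [342. 397.]
[293. 305.] [380. 362.]
[428. 283.] [272. 390.]
[383. 444.] [268. 273.]
tcp in chest mm [ 70.4  -1.  198.2] rpy [ 3.141e+00 -3.000e-03  1.690e-01] F [ 0.4 -0.3 -0.4] 4.25[ WARN:0@0.758] global loadsave.cpp:1063 imwrite_ Unsupported depth image for selected encoder is fallbacked to CV_8U.
```

View pics/c5.png

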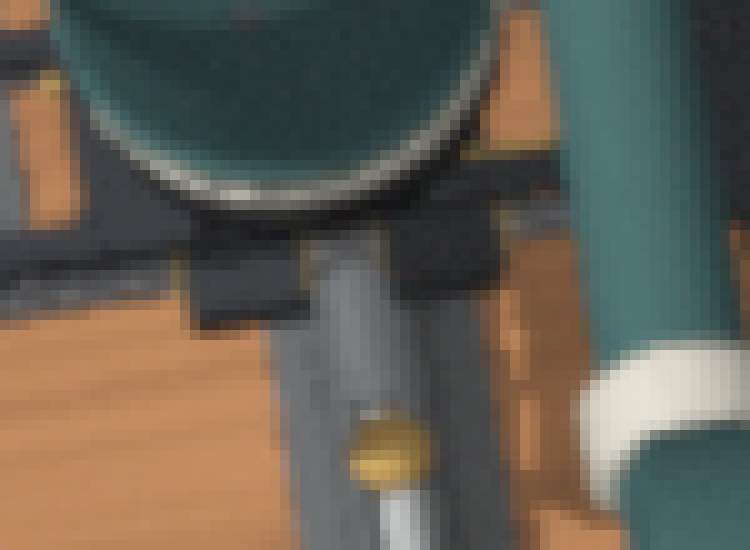

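```bash
python3 -m creep '[{"delta_pos":[-0.25,0,0.15],"turn":[0,0,0],"gripper":-1},{"delta_pos":[-0.25,0,0],"turn":[0,0,0],"gripper":-1},{"delta_pos":[-0.25,0,0],"turn":[0,0,0],"gripper":-1},{"delta_pos":[-0.25,0,0],"turn":[0,0,0],"gripper":-1},{"delta_pos":[0,0,0],"turn":[0,0,0],"gripper":-1}]'
python3 w.py
python3 - <<'E'
from h import *
a=camera("scene")[140:200,240:310,::-1];b=camera("top")[165:225,185:255,::-1]
g=lambda i:cv2.resize(np.uint8((i.astype(float)**.7*5.2).clip(0,255)),(400,343),interpolation=cv2.INTER_CUBIC)
cv2.imwrite("pics/c6.png",np.hstack([g(a),g(b)]))
for n in("scene","top"):
    for q in spotter.pinpoint(n,"knob_ball")[:2]: print(n,q["conf"],onplane(n,q["pixel"],.206))
E
```

```text
time_s: 4.75
position: [0.5355, 0.1111, 0.1908]
orientation: [-3.142, 0.0, 0.169]
ft_force: [0.2, 1.4, -0.0]
finger_gap: 0.0004
grasp_force: 0.0
tcp in chest mm [ 28.   -0.5 190.8] rpy [-3.142  0.     0.169] F [ 0.2  1.4 -0. ] 4.75
scene 0.51 [0.538187   0.10893501 0.206     ]
top 0.48 [0.47223324 0.10664803 0.206     ]
```

View pics/c6.png

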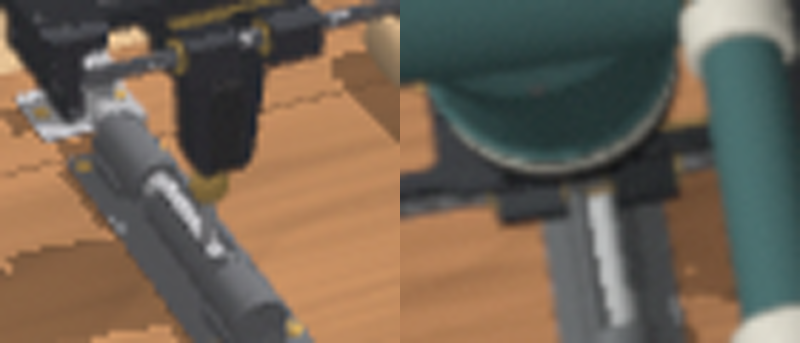

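```bash
python3 -m creep '[{"delta_pos":[0.35,0,0],"turn":[0,0,0],"gripper":-1},{"delta_pos":[0.35,0,0],"turn":[0,0,0],"gripper":-1},{"delta_pos":[0.35,0,0],"turn":[0,0,0],"gripper":-1},{"delta_pos":[0,0,0.15],"turn":[0,0,0],"gripper":-1},{"delta_pos":[0,0,0],"turn":[0,0,0],"gripper":-1}]'
python3 w.py
python3 -m creep '[{"delta_pos":[0,0,0.05],"turn":[0,0,0],"gripper":-1},{"delta_pos":[0,0,0],"turn":[0,0,0],"gripper":-1},{"delta_pos":[0,0,0.05],"turn":[0,0,0],"gripper":-1},{"delta_pos":[0,0,0],"turn":[0,0,0],"gripper":-1},{"delta_pos":[0,0,0],"turn":[0,0,0],"gripper":-1}]'
python3 w.py
```

```text
time_s: 5.45
position: [0.5782, 0.1183, 0.1829]
orientation: [-3.142, 0.003, 0.169]
ft_force: [-0.6, -0.7, -0.6]
finger_gap: 0.0005
grasp_force: 0.0
tcp in chest mm [ 71.2  -0.6 182.9] rpy [-3.142e+00  3.000e-03  1.690e-01] F [-0.6 -0.7 -0.6] 5.45
time_s: 5.95
position: [0.5783, 0.1183, 0.1806]
orientation: [3.142, -0.0, 0.169]
ft_force: [0.4, 0.3, 1.1]
finger_gap: 0.0009
grasp_force: 0.0
tcp in chest mm [ 71.3  -0.6 180.6] rpy [ 3.142 -0.     0.169] F [0.4 0.3 1.1] 5.95
```

```bash
python3 -m creep '[{"delta_pos":[0,0,0.05],"turn":[0,0,0],"gripper":-1},{"delta_pos":[0,0,0],"turn":[0,0,0],"gripper":-1},{"delta_pos":[0,0,0.05],"turn":[0,0,0],"gripper":-1},{"delta_pos":[0,0,0],"turn":[0,0,0],"gripper":-1},{"delta_pos":[0,0,0],"turn":[0,0,0],"gripper":-1}]'
python3 w.py
python3 - <<'E'
from h import *
a=camera("scene")[140:200,240:310,::-1];b=camera("top")[145:205,185:255,::-1]
g=lambda i:cv2.resize(np.uint8((i.astype(float)**.6*9).clip(0,255)),(400,343),interpolation=cv2.INTER_CUBIC)
cv2.imwrite("pics/c7.png",np.hstack([g(a),g(b)]))
E
```

```text
time_s: 6.45
position: [0.5784, 0.1183, 0.1764]
orientation: [-3.142, 0.0, 0.169]
ft_force: [0.8, -0.2, 0.9]
finger_gap: 0.0003
grasp_force: 0.0
tcp in chest mm [ 71.4  -0.6 176.4] rpy [-3.142  0.     0.169] F [ 0.8 -0.2  0.9] 6.45
```

View pics/c7.png

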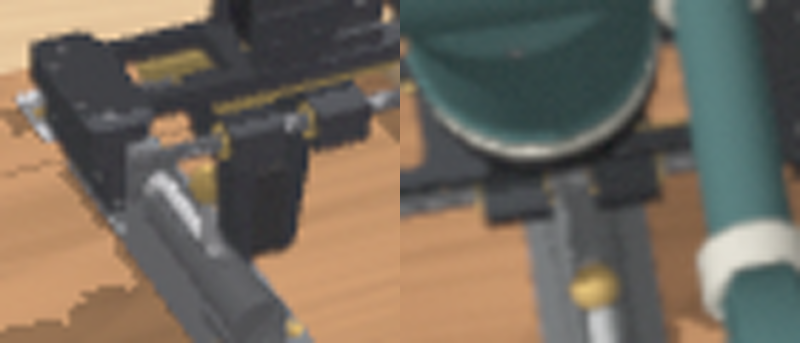

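Run:
```python
from h import *
c,n=np.cos(.1686),np.sin(.1686)
def CH(w): d=w[:2]-[.5079,.1069]; return np.round(1e3*np.array([c*d[0]+n*d[1],-n*d[0]+c*d[1],w[2]]))
for n_ in("scene","top"):
    k=calibration(n_);print(n_,"cam in chest",CH(-np.array(k["R"]).T@np.array(k["t"])))
for t,s in [((206,181),(299.5,161.4)),((224.7,177.7),(284.6,163.6)),((215.5,179.5),(292,162.5))]:
    r=least_squares(lambda X:np.r_[proj("top",X)-t,proj("scene",X)-s],[.57,.11,.25]);print(CH(r.x),r.fun.round(1))
for z in(.16,.18,.2,.22,.24):
    print(z,CH(onplane("scene",(286.4,183.75),z)),"gap ray top",CH(onplane("top",(215,178),z)))
```

```text
scene cam in chest [ 827. -407.  874.]
top cam in chest [-134.  -31. 1098.]
[ 55.  29. 249.] [-5.1 -1.4 -6.3  0.7]
[ 54. -10. 253.] [-5.  -1.3 -6.   0.5]
[ 54.   9. 251.] [-5.1 -1.3 -6.2  0.6]
0.16 [ 26.  30. 160.] gap ray top [ 73.   3. 160.]
0.18 [ 49.  18. 180.] gap ray top [ 68.   3. 180.]
0.2 [ 71.   5. 200.] gap ray top [ 64.   2. 200.]
0.22 [ 94.  -7. 220.] gap ray top [ 60.   1. 220.]
0.24 [116. -19. 240.] gap ray top [ 55.   0. 240.]
```

Nothing touched at a reading of 176 mm. The scene view puts the fingertips about 24 mm higher than the reading when closed, directly over the bolt line. That also explains why they passed over the ball. I'll go lower, guarded.

```bash
python3 -m creep '[{"delta_pos":[0,0,0.1],"turn":[0,0,0],"gripper":-1},{"delta_pos":[0,0,0.1],"turn":[0,0,0],"gripper":-1},{"delta_pos":[0,0,0.1],"turn":[0,0,0],"gripper":-1},{"delta_pos":[0,0,0],"turn":[0,0,0],"gripper":-1},{"delta_pos":[0,0,0],"turn":[0,0,0],"gripper":-1}]'
python3 w.py
python3 -m creep '[{"delta_pos":[0,0,0.05],"turn":[0,0,0],"gripper":-1},{"delta_pos":[0,0,0],"turn":[0,0,0],"gripper":-1},{"delta_pos":[0,0,0.05],"turn":[0,0,0],"gripper":-1},{"delta_pos":[0,0,0],"turn":[0,0,0],"gripper":-1},{"delta_pos":[0,0,0],"turn":[0,0,0],"gripper":-1}]'
python3 w.py
```

```text
time_s: 7.05
position: [0.5782, 0.1183, 0.1642]
orientation: [3.142, 0.001, 0.169]
ft_force: [-0.2, 1.0, -0.1]
finger_gap: 0.0003
grasp_force: 0.0
tcp in chest mm [ 71.3  -0.6 164.2] rpy [3.142e+00 1.000e-03 1.690e-01] F [-0.2  1.  -0.1] 7.05
time_s: 7.55
position: [0.5784, 0.1183, 0.1604]
orientation: [-3.142, 0.0, 0.169]
ft_force: [0.0, -0.2, 0.4]
finger_gap: 0.0005
grasp_force: 0.0
tcp in chest mm [ 71.4  -0.6 160.4] rpy [-3.142  0.     0.169] F [ 0.  -0.2  0.4] 7.55
```

```bash
python3 -m creep '[{"delta_pos":[-0.2,0,-0.05],"turn":[0,0,0],"gripper":-1},{"delta_pos":[-0.2,0,0],"turn":[0,0,0],"gripper":-1},{"delta_pos":[-0.2,0,0],"turn":[0,0,0],"gripper":-1},{"delta_pos":[-0.2,0,0],"turn":[0,0,0],"gripper":-1},{"delta_pos":[0,0,0],"turn":[0,0,0],"gripper":-1}]'
python3 w.py
python3 - <<'E'
from h import *
for n in("scene","top"):
    save(n,f"pics/x_{n}.png")
    for q in spotter.pinpoint(n,"knob_ball")[:2]: print(n,q["conf"],q["pixel"],onplane(n,q["pixel"],.206))
E
```

```text
time_s: 8.05
position: [0.5458, 0.1128, 0.1627]
orientation: [-3.142, 0.0, 0.169]
ft_force: [-0.4, 0.4, 0.4]
finger_gap: 0.0007
grasp_force: 0.0
tcp in chest mm [ 38.3  -0.6 162.7] rpy [-3.142  0.     0.169] F [-0.4  0.4  0.4] 8.05
top 0.62 [218.7, 197.1] [0.52731431 0.11026063 0.206     ]
```

The ball is now at chest x ≈ 20, pushed 6 mm as predicted. I'll keep pushing.

```bash
python3 -m creep '[{"delta_pos":[-0.2,0,0],"turn":[0,0,0],"gripper":-1},{"delta_pos":[-0.2,0,0],"turn":[0,0,0],"gripper":-1},{"delta_pos":[-0.2,0,0],"turn":[0,0,0],"gripper":-1},{"delta_pos":[-0.2,0,0],"turn":[0,0,0],"gripper":-1},{"delta_pos":[-0.2,0,0],"turn":[0,0,0],"gripper":-1}]'
python3 w.py
python3 -m creep '[{"delta_pos":[-0.05,0,0],"turn":[0,0,0],"gripper":-1},{"delta_pos":[-0.05,0,0],"turn":[0,0,0],"gripper":-1},{"delta_pos":[0,0,0],"turn":[0,0,0],"gripper":-1},{"delta_pos":[0,0,0],"turn":[0,0,0],"gripper":-1},{"delta_pos":[0,0,0],"turn":[0,0,0],"gripper":-1}]'
python3 w.py
```

```text
time_s: 8.75
position: [0.5069, 0.1061, 0.1627]
orientation: [3.142, -0.0, 0.169]
ft_force: [2.7, 0.6, 0.5]
finger_gap: 0.0004
grasp_force: 1.2
tcp in chest mm [ -1.2  -0.6 162.7] rpy [ 3.142 -0.     0.169] F [2.7 0.6 0.5] 8.75
time_s: 9.25
position: [0.5032, 0.1055, 0.1622]
orientation: [-3.142, 0.001, 0.169]
ft_force: [1.1, 0.0, 0.1]
finger_gap: 0.0003
grasp_force: 0.1
tcp in chest mm [ -4.9  -0.6 162.2] rpy [-3.142e+00  1.000e-03  1.690e-01] F [1.1 0.  0.1] 9.25
```

Contact force is about 2.7 N, as expected. I'll ease it to the stop.

```bash
python3 -m creep '[{"delta_pos":[-0.05,0,0],"turn":[0,0,0],"gripper":-1},{"delta_pos":[0,0,0],"turn":[0,0,0],"gripper":-1},{"delta_pos":[-0.05,0,0],"turn":[0,0,0],"gripper":-1},{"delta_pos":[0,0,0],"turn":[0,0,0],"gripper":-1},{"delta_pos":[0,0,0],"turn":[0,0,0],"gripper":-1}]'
python3 w.py
```

```text
time_s: 9.75
position: [0.5001, 0.105, 0.1625]
orientation: [-3.142, -0.001, 0.169]
ft_force: [5.6, 0.7, -3.1]
finger_gap: 0.0005
grasp_force: 2.5
tcp in chest mm [ -8.   -0.6 162.5] rpy [-3.142e+00 -1.000e-03  1.690e-01] F [ 5.6  0.7 -3.1] 9.75
```

```bash
python3 -m creep '[{"delta_pos":[0.3,0,0],"turn":[0,0,0],"gripper":-1},{"delta_pos":[0.35,0,0],"turn":[0,0,0],"gripper":-1},{"delta_pos":[0,-0.55,0],"turn":[0,0,0],"gripper":-1},{"delta_pos":[0,-0.6,0],"turn":[0,0,0],"gripper":-1},{"delta_pos":[0,0,0],"turn":[0,0,0],"gripper":-1}]'
python3 w.py
python3 -m creep '[{"delta_pos":[-0.5,0,0],"turn":[0,0,0],"gripper":-1},{"delta_pos":[-0.5,0,0],"turn":[0,0,0],"gripper":-1},{"delta_pos":[0,0.15,0],"turn":[0,0,0],"gripper":-1},{"delta_pos":[0,0.15,0],"turn":[0,0,0],"gripper":-1},{"delta_pos":[0,0,0],"turn":[0,0,0],"gripper":-1}]'
python3 w.py
```

```text
time_s: 10.25
position: [0.5177, 0.1565, 0.1624]
orientation: [-3.141, 0.001, 0.171]
ft_force: [0.2, -0.1, -0.0]
finger_gap: 0.0002
grasp_force: 0.0
tcp in chest mm [ 18.   47.3 162.4] rpy [-3.141e+00  1.000e-03  1.710e-01] F [ 0.2 -0.1 -0. ] 10.25
time_s: 10.75
position: [0.4813, 0.1351, 0.1628]
orientation: [3.141, -0.001, 0.168]
ft_force: [0.8, -1.0, -0.7]
finger_gap: 0.0007
grasp_force: 0.0
tcp in chest mm [-21.5  32.2 162.8] rpy [ 3.141e+00 -1.000e-03  1.680e-01] F [ 0.8 -1.  -0.7] 10.75
```

Now I'll push toward -y (tool +y).

```bash
python3 -m creep '[{"delta_pos":[-0.05,0.2,0],"turn":[0,0,0],"gripper":-1},{"delta_pos":[0,0.2,0],"turn":[0,0,0],"gripper":-1},{"delta_pos":[0,0.2,0],"turn":[0,0,0],"gripper":-1},{"delta_pos":[0,0,0],"turn":[0,0,0],"gripper":-1},{"delta_pos":[0,0,0],"turn":[0,0,0],"gripper":-1}]'
python3 w.py
python3 -m creep '[{"delta_pos":[0,0.15,0],"turn":[0,0,0],"gripper":-1},{"delta_pos":[0,0.15,0],"turn":[0,0,0],"gripper":-1},{"delta_pos":[0,0.1,0],"turn":[0,0,0],"gripper":-1},{"delta_pos":[0,0,0],"turn":[0,0,0],"gripper":-1},{"delta_pos":[0,0,0],"turn":[0,0,0],"gripper":-1}]'
python3 w.py
python3 - <<'E'
from h import *
c_,n_=np.cos(.1686),np.sin(.1686)
for n in("scene","top"):
    save(n,f"pics/y_{n}.png")
    for q in spotter.pinpoint(n,"knob_ball")[:2]:
        w=onplane(n,q["pixel"],.196);d=w[:2]-[.5079,.1069];print(n,q["conf"],q["pixel"],c_*d[0]+n_*d[1],-n_*d[0]+c_*d[1])
E
```

```text
time_s: 11.25
position: [0.4822, 0.1115, 0.1624]
orientation: [3.141, 0.0, 0.168]
ft_force: [-0.3, 1.3, -0.4]
finger_gap: 0.0006
grasp_force: 0.0
tcp in chest mm [-24.5   8.9 162.4] rpy [3.141 0.    0.168] F [-0.3  1.3 -0.4] 11.25
time_s: 11.75
position: [0.485, 0.0959, 0.1626]
orientation: [3.141, -0.0, 0.169]
ft_force: [0.1, 0.4, 0.4]
finger_gap: 0.0003
grasp_force: 0.0
tcp in chest mm [-24.4  -7.  162.6] rpy [ 3.141 -0.     0.169] F [0.1 0.4 0.4] 11.75
scene 0.62 [260.1, 167.5] -0.022025105867827098 -0.025352577003639534
scene 0.55 [271.8, 178.4] 0.03256545041190953 -0.016732943699467734
```

```bash
python3 -m creep '[{"delta_pos":[0,0.15,0],"turn":[0,0,0],"gripper":-1},{"delta_pos":[0,0.1,0],"turn":[0,0,0],"gripper":-1},{"delta_pos":[0,-0.2,0],"turn":[0,0,0],"gripper":-1},{"delta_pos":[0,-0.2,-0.5],"turn":[0,0,0],"gripper":-1},{"delta_pos":[0,0,-0.5],"turn":[0,0,0],"gripper":-1}]'
python3 w.py
python3 -m creep '[{"delta_pos":[0,0.5,-0.1],"turn":[0,0,0],"gripper":-1},{"delta_pos":[0,0.6,0],"turn":[0,0,0],"gripper":-1},{"delta_pos":[0,0.1,0],"turn":[0,0,0],"gripper":-1},{"delta_pos":[0,0,0],"turn":[0,0,0],"gripper":-1},{"delta_pos":[0,0,0],"turn":[0,0,0],"gripper":-1}]'
python3 w.py
python3 - <<'E'
from h import *
c_,n_=np.cos(.1686),np.sin(.1686)
for n in("scene","top"):
    save(n,f"pics/z_{n}.png")
    for q in spotter.pinpoint(n,"knob_ball")[:2]:
        w=onplane(n,q["pixel"],.188);d=w[:2]-[.5079,.1069];print(n,q["conf"],q["pixel"],c_*d[0]+n_*d[1],-n_*d[0]+c_*d[1])
E
```

```text
time_s: 12.45
position: [0.4829, 0.1029, 0.2021]
orientation: [-3.141, 0.002, 0.17]
ft_force: [0.3, -0.0, 0.5]
finger_gap: 0.0003
grasp_force: 0.0
tcp in chest mm [-2.540e+01  2.000e-01  2.021e+02] rpy [-3.141e+00  2.000e-03  1.700e-01] F [ 0.3 -0.   0.5] 12.45
time_s: 12.95
position: [0.4916, 0.0554, 0.2062]
orientation: [-3.141, 0.001, 0.169]
ft_force: [0.1, -0.4, 0.9]
finger_gap: 0.0004
grasp_force: 0.0
tcp in chest mm [-24.7 -48.  206.2] rpy [-3.141e+00  1.000e-03  1.690e-01] F [ 0.1 -0.4  0.9] 12.95
scene 0.56 [257.9, 173.0] -0.011902227934082476 -0.035954846753981695
scene 0.39 [325.6, 166.3] 0.030477321515777627 0.14287812217732937
```

```bash
python3 -m creep '[{"delta_pos":[0,-0.12,0.25],"turn":[0,0,0],"gripper":-1},{"delta_pos":[0,0,0.25],"turn":[0,0,0],"gripper":-1},{"delta_pos":[0,0,0.2],"turn":[0,0,0],"gripper":-1},{"delta_pos":[0,0,0.1],"turn":[0,0,0],"gripper":-1},{"delta_pos":[0,0,0],"turn":[0,0,0],"gripper":-1}]'
python3 w.py
python3 -m creep '[{"delta_pos":[0,0,0.1],"turn":[0,0,0],"gripper":-1},{"delta_pos":[0,0,0.1],"turn":[0,0,0],"gripper":-1},{"delta_pos":[0,0,0.1],"turn":[0,0,0],"gripper":-1},{"delta_pos":[0,0,0],"turn":[0,0,0],"gripper":-1},{"delta_pos":[0,0,0],"turn":[0,0,0],"gripper":-1}]'
python3 w.py
```

```text
time_s: 13.65
position: [0.4902, 0.0595, 0.1732]
orientation: [-3.141, 0.002, 0.169]
ft_force: [-0.8, 0.2, 1.7]
finger_gap: 0.0006
grasp_force: 0.0
tcp in chest mm [-25.4 -43.8 173.2] rpy [-3.141e+00  2.000e-03  1.690e-01] F [-0.8  0.2  1.7] 13.65
time_s: 14.15
position: [0.4917, 0.0592, 0.163]
orientation: [3.141, -0.001, 0.169]
ft_force: [-0.4, -1.2, 1.7]
finger_gap: 0.0003
grasp_force: 0.7
tcp in chest mm [-24.  -44.3 163. ] rpy [ 3.141e+00 -1.000e-03  1.690e-01] F [-0.4 -1.2  1.7] 14.15
```

```bash
python3 -m creep '[{"delta_pos":[0,0,0.1],"turn":[0,0,0],"gripper":-1},{"delta_pos":[0,0,0.1],"turn":[0,0,0],"gripper":-1},{"delta_pos":[0,0,0.05],"turn":[0,0,0],"gripper":-1},{"delta_pos":[0,0,0],"turn":[0,0,0],"gripper":-1},{"delta_pos":[0,0,0],"turn":[0,0,0],"gripper":-1}]'
python3 w.py
python3 -m creep '[{"delta_pos":[0,0,0.05],"turn":[0,0,0],"gripper":-1},{"delta_pos":[0,0,0],"turn":[0,0,0],"gripper":-1},{"delta_pos":[0,0,0.05],"turn":[0,0,0],"gripper":-1},{"delta_pos":[0,0,0],"turn":[0,0,0],"gripper":-1},{"delta_pos":[0,0,0],"turn":[0,0,0],"gripper":-1}]'
python3 w.py
```

```text
time_s: 14.65
position: [0.4906, 0.0598, 0.152]
orientation: [-3.141, 0.001, 0.169]
ft_force: [-1.0, 0.3, -0.2]
finger_gap: 0.0008
grasp_force: 0.0
tcp in chest mm [-25.  -43.5 152. ] rpy [-3.141e+00  1.000e-03  1.690e-01] F [-1.   0.3 -0.2] 14.65
time_s: 15.15
position: [0.491, 0.0596, 0.1484]
orientation: [-3.141, 0.0, 0.169]
ft_force: [1.0, 0.0, -0.4]
finger_gap: 0.0007
grasp_force: 0.0
tcp in chest mm [-24.6 -43.8 148.4] rpy [-3.141  0.     0.169] F [ 1.   0.  -0.4] 15.15
```

```bash
python3 -m creep '[{"delta_pos":[0,0,0.05],"turn":[0,0,0],"gripper":-1},{"delta_pos":[0,0,0],"turn":[0,0,0],"gripper":-1},{"delta_pos":[0,0,0.05],"turn":[0,0,0],"gripper":-1},{"delta_pos":[0,0,0],"turn":[0,0,0],"gripper":-1},{"delta_pos":[0,0,0],"turn":[0,0,0],"gripper":-1}]'
python3 w.py
python3 - <<'E'
from h import *
c_,n_=np.cos(.1686),np.sin(.1686)
n="scene";a=save(n,"pics/q.png")[130:200,220:320,::-1]
g=lambda i:cv2.resize(np.uint8((i.astype(float)**.7*5.2).clip(0,255)),(800,560),interpolation=cv2.INTER_CUBIC)
cv2.imwrite("pics/c8.png",g(a))
for q in spotter.pinpoint(n,"knob_ball")[:2]:
        w=onplane(n,q["pixel"],.17);d=w[:2]-[.5079,.1069];print(n,q["conf"],q["pixel"],c_*d[0]+n_*d[1],-n_*d[0]+c_*d[1])
for X in [(-.025,-.04,.166),(-.025,-.039,.1747)]:
    W=np.array([.5079+c_*X[0]-n_*X[1],.1069+n_*X[0]+c_*X[1],X[2]]);print(proj(n,W))
E
```

```text
time_s: 15.65
position: [0.4913, 0.0595, 0.1448]
orientation: [3.141, -0.0, 0.169]
ft_force: [0.2, -0.8, 3.0]
finger_gap: 0.0004
grasp_force: 1.2
tcp in chest mm [-24.3 -43.9 144.8] rpy [ 3.141 -0.     0.169] F [ 0.2 -0.8  3. ] 15.65
scene 0.6 [258.9, 177.6] -0.014220107572566303 -0.031854691674894
[254.47005431 177.24077814]
[254.83454003 174.54830163]
```

```bash
python3 -m creep '[{"delta_pos":[0,0,0.05],"turn":[0,0,0],"gripper":-1},{"delta_pos":[0,0,0],"turn":[0,0,0],"gripper":-1},{"delta_pos":[0,0,0.05],"turn":[0,0,0],"gripper":-1},{"delta_pos":[0,0,0],"turn":[0,0,0],"gripper":-1},{"delta_pos":[0,0,0],"turn":[0,0,0],"gripper":-1}]'
python3 w.py
```

```text
time_s: 16.25
position: [0.4938, 0.0598, 0.1439]
orientation: [3.141, -0.006, 0.169]
ft_force: [-1.9, -0.4, 14.3]
finger_gap: 0.0004
grasp_force: 7.1
tcp in chest mm [-21.8 -44.1 143.9] rpy [ 3.141 -0.006  0.169] F [-1.9 -0.4 14.3] 16.25
```

That's a firm stop at 14 N. I'll retract up, then move away to look.

```bash
python3 -m creep '[{"delta_pos":[0,0,-0.25],"turn":[0,0,0],"gripper":-1},{"delta_pos":[0,0,-1],"turn":[0,0,0],"gripper":-1},{"delta_pos":[0,0,-1],"turn":[0,0,0],"gripper":-1},{"delta_pos":[0,0,-1],"turn":[0,0,0],"gripper":-1},{"delta_pos":[0,0,-1],"turn":[0,0,0],"gripper":-1}]'
python3 -m creep '[{"delta_pos":[-0.3,1,0],"turn":[0,0,0],"gripper":-1},{"delta_pos":[-0.3,1,0],"turn":[0,0,0],"gripper":-1},{"delta_pos":[-0.2,1,0],"turn":[0,0,0],"gripper":-1},{"delta_pos":[0,1,0],"turn":[0,0,0],"gripper":-1},{"delta_pos":[0,1,0],"turn":[0,0,0],"gripper":-1}]'
python3 -m creep '[{"delta_pos":[0,1,0],"turn":[0,0,0],"gripper":-1},{"delta_pos":[0,1,0],"turn":[0,0,0],"gripper":-1},{"delta_pos":[0,1,0],"turn":[0,0,0],"gripper":-1},{"delta_pos":[0,1,0],"turn":[0,0,0],"gripper":-1},{"delta_pos":[0,0,0],"turn":[0,0,0],"gripper":-1}]'
python3 - <<'E'
from h import *
c,n=np.cos(.1686),np.sin(.1686)
W=lambda X:np.array([.5079+c*X[0]-n*X[1],.1069+n*X[0]+c*X[1],X[2]])
a=camera("scene")[130:200,220:320,::-1];b=camera("top")[170:270,180:280,::-1]
g=lambda i,h:cv2.resize(i,(400,h),interpolation=cv2.INTER_CUBIC)
cv2.imwrite("pics/c9.png",np.vstack([g(a,280),g(b,300)]))
for th in(1.2,1.35,1.57):
    X=(-.025,-.04*np.sin(th),.166+.04*np.cos(th)); print(th,((proj("scene",W(X))-[220,130])*4).round(),((proj("top",W(X))-[180,170])*[4,3]+[0,280]).round(),proj("top",W(X)))
for k in("scene","top"):
    for q in spotter.pinpoint(k,"knob_ball")[:2]:print(k,q)
E
```

```text
time_s: 16.75
position: [0.4904, 0.0597, 0.3115]
orientation: [-3.141, 0.001, 0.169]
ft_force: [0.1, 0.6, -0.6]
finger_gap: 0.0005
grasp_force: 0.0
time_s: 17.25
position: [0.4927, -0.1442, 0.3102]
orientation: [-3.141, 0.0, 0.169]
ft_force: [0.3, 0.0, -0.4]
finger_gap: 0.0002
grasp_force: 0.0
time_s: 17.75
position: [0.5198, -0.3047, 0.3088]
orientation: [-3.142, 0.002, 0.165]
ft_force: [0.2, 0.2, -0.3]
finger_gap: 0.0003
grasp_force: 0.0
1.2 [142. 171.] [237. 418.] [239.21880766 215.94760298]
1.35 [139. 178.] [240. 418.] [240.0277861  216.12220927]
1.57 [138. 189.] [242. 420.] [240.49721857 216.50659056]
scene {'pixel': [256.7, 177.8], 'conf': 0.59}
top {'pixel': [149.6, 220.2], 'conf': 0.73}
top {'pixel': [240.9, 218.3], 'conf': 0.65}
```

View pics/c9.png

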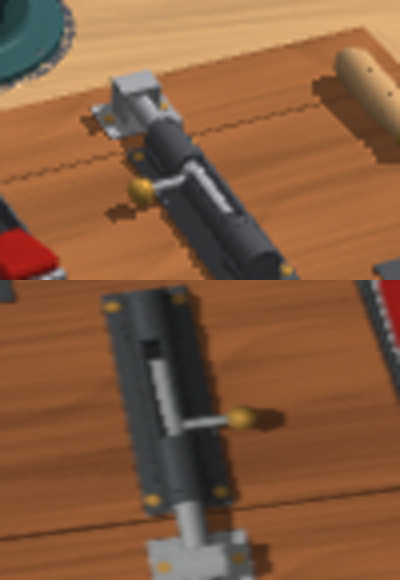

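The picture shows the ball at (141,190) in the scene crop; fully down would put it at (138,189). The bolt is through the keeper, and the chisel and plane look undisturbed. I'm handing in.

```bash
python3 -c "
from workcell import manip
print(manip.finish_job())"
```

```text
the job is handed in; nothing more can be done
None
```

I handed the job in at about 18 s of the 51 s allowed: the last pictures show the bolt through the keeper and the knob fully down in its notch, the arm was clear with no contact force, and no verdict came back.

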